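# Swing out the drying hook and hang the slide carrier home on it

### The job

Swing the folded steel hook on the bench stand out until it stops, square to the panel. Then hang the white slide carrier on it by the eye in its handle and, slide it back along the bar towards the panel until the carrier has pushed the orange indicator sleeve home, and leave it hanging there. Go by feel and gently (never 20 N or more between carrier and hook), keep the carrier upright with its slides in it, and leave the jar, the timer and the petri dish as they stand.

Things in the scene. Friction and masses are not known exactly. Their poses are not given: they have to be found in the camera images.
- stand: fixed bench stand: dark foot 100 x 190 x 12 mm, upright grey panel 12 mm thick; origin at bench level (foot x -70 to +30 mm); x from the hook side through the panel, y along it, z up. Panel's front face at x = +12 mm; 210 mm high from y = -90 to +30, only 138 mm high from y = +30 to +80 mm: finger room behind the folded hook's outer end.
- hinge (a point): point on the hook's vertical hinge axis at the height of the bar's centre line: 185 mm above the worktop, at x = -16, y = -50 mm in the stand's frame; axes as the stand's. The bracket lugs round it reach 17 mm above and below, 10 mm about the axis.
- hook (a joint): hook angle about the hinge: 0 = folded flat along the panel (bar to the stand's +y), pi/2 = fully out at its stop (bar to the stand's -x). About 0.3 N m of friction keeps it where left. Bar: round steel, 10 mm thick, level. On it a black stop block (24 x 18 x 26 mm) with the orange sleeve is clamped at a varying place that is NOT measured; no part of it lies over 84 mm from the hinge axis.
- hook_tip (a point): point on the bar's centre line under the upturned tip, 145 mm from the hinge axis; its y axis points outward along the bar, z up. The tip rises from here and ends in a black ball 13 mm in diameter centred 16 mm above this point (top 22.5 mm above).
- sleeve (a joint): travel of the orange sleeve (round the bar, front flange 30 mm in diameter, 4 mm thick) into the stop block towards the hinge: 0 = out, as at the start; home = 5 mm or more; 0.0065 m = hard stop. Slides with about 4 N of friction and stays put. At the start its flange's front face is anywhere from 48 to 84 mm from the hinge axis: feel for it.
- eye (a point): middle of the upper edge of the eye (the edge that rests on the bar, across the thickness) in the carrier's handle plate, 126 mm above the carrier's underside. The eye is a through window 24 mm wide (along y) and 38 mm high, reaching down from here; the plate is 8 mm thick, the eye goes through it along the carrier's x, z is up. Hung at rest this point is 5 mm above the bar's centre line.
- carrier_center (a point): middle of the loose slide carrier (white plastic, about 0.22 kg; mass varies), half-way up (86 mm above its underside): open tray 64 (x) x 92 (y) x 20 mm with six glass slides fixed in it, two legs at y = +-42 mm and a handle plate in the plane x = 0, total height 172 mm.
- carrier_tab (a point): middle of the grip tab, the top of the handle plate: 8 mm thick (x), 36 mm wide (y), it runs from 17 mm below to 19 mm above this point, which lies 153 mm above the carrier's underside and 27 mm above the eye's upper edge. The carrier may hang either way round.
- jar: bystander: clear sample jar with white lid, 63 mm in diameter, 98 mm high; origin under its middle
- timer: bystander: small white bench timer, 22 x 62 x 68 mm; origin under its middle
- dish: bystander: petri dish, 60 mm in diameter, 15 mm high; origin under its middle
Mind the look-alikes: they are no part of the job. What is shaped like the part that bears eye but green is not meant.

How it is judged:
On the way, in this order (a step that is already met when the one before it is completed fails the run):
1. the hook is swung fully out, with the carrier not yet on it (value of joint hook above 1.48 rad and distance between eye and hook_tip above 0.1 m), for 0.2 s.
2. the carrier's eye is on the bar, inside the tip (y of eye in the frame of hook_tip between -0.115 and -0.012 m and z of eye in the frame of hook_tip between 0.002 and 0.03 m and x of eye in the frame of hook_tip between -0.012 and 0.012 m), for 0.1 s.
3. the carrier has pushed the sleeve home (value of joint sleeve above 0.005 m and contact force between carrier and sleeve above 1 N), for 0.05 s.
At the end, for the whole second after the job is handed in: the hook is out (over 1.45 rad), the sleeve is at least 5 mm in, the carrier hangs by the upper edge of its eye on the bar (that edge 2 to 9 mm above the bar's centre line, within 12 mm sideways, 40 to 115 mm inward of the tip), upright within 0.25 rad and at rest (under 30 mm/s) (value of joint hook above 1.45 rad and value of joint sleeve above 0.005 m and y of eye in the frame of hook_tip between -0.115 and -0.04 m and z of eye in the frame of hook_tip between 0.002 and 0.009 m and x of eye in the frame of hook_tip between -0.012 and 0.012 m and angle between carrier_center's own z axis and vertical below 0.25 rad and linear speed of carrier below 0.03 m/s); the robot touches nothing.
It fails at once if the carrier pressed on the hook, sleeve or stand with more than 20 N (contact force between carrier and stand above 20 N).
It fails at once if the sleeve pushed in without the carrier hung on the hook (value of joint sleeve above 0.002 m and distance between eye and hook_tip above 0.125 m).
It fails at once if the carrier tipped by more than 0.6 rad (angle between carrier_center's own z axis and vertical above 0.6 rad).
It fails at once if jar, timer or dish moved by more than 25 mm or the jar or timer tipped (distance of any of jar, timer, dish from where it was at the start of the episode above 0.025 m or angle between any of jar, timer's own z axis and vertical above 0.6 rad).
It also fails if it takes over 72 s, if anything falls off the work surface, if the arm or the gripper's body presses on something with over 40 N, if the wrist force passes 120 N, or if a joint passes its speed limit or range.

### The arm

A 6-joint arm with a two-finger parallel gripper is mounted at the origin on a cart in front of the work surface, level with it; the furniture and walls round the work are solid. World frame = base frame: x ahead of the robot, y to its left, z up, the work surface at z = 0. Lengths are in m, angles in rad, forces in N, time in s.
With the tool pointing down it reaches from about 0.35 to 0.775 m from the base axis. Payload 5.5 kg.
Tool frame: the origin (TCP) lies at the very end of the fingers, on their centre line; the grasp point (between the pads) lies 19 mm behind it; z points along the fingers, y is the direction in which the jaws open and shut (so a half turn about z gives the same grasp; the last joint's range is limited). The gripper opens to 85 mm and grips with 20 to 120 N. Pads are 22 mm wide; open, the fingers measure 114 mm over their backs; the gripper's body (76 mm by 85 mm) begins 54 mm behind the grasp point. The pads swing forward as they close: fully open they stand 13 mm farther back than shut.
Start: joints at [-1.389, 0.313, 0.046, 1.304, 0, 1.431], TCP at [0.182, -0.546, 0.231] pointing down, gripper open.
Joint ranges: [-2.76, 2.76], [-0.86, 1.69], [-1.03, 1.26], [-2.2, 2.34], [-1.47, 1.5], [-3.14, 3.14]. Speed limits (rad/s): [2.57, 2.57, 3.14, 3.14, 3.14, 3.14].

### API

Orientations are given as a unit quaternion [w, x, y, z].
In Python, from workcell import get_state, read_camera, hand_in, find_in, silhouettes gives the robot as it stands. The module is installed in compiled form; this text tells all that it offers.
- The arm moves only by the tool send_rows, never from a script. Its argument "deltas" is a list that holds one entry, the list of rows, each a list of 6 numbers: the shift along the world's x, y, z in cm, then the turn, a rotation vector about the world's x, y, z in degrees. In form: [[[dx, dy, dz, wx, wy, wz], ...]]. A call has 1 to 12 rows; each row is the pose to reach, as a shift and turn from the pose commanded when the call began; what a row does not reach only later rows make up. A row lasts 1/10 s, in which the tool goes at most 50 mm and 8.59 degrees, less where a joint would pass 70% of its speed; a pose out of reach is approached as far as the arm can. A call with a gripper value outside its range is refused whole. "jaw" is the opening, from -1 (shut) to 1 (fully open), so that 0 is half open, set as the call begins (left out, the last holds). The fingers move at their own pace and stop on an object; "force" is the grip in N (left out, the last holds). Time passes only in rows, so rows that repeat a pose let the fingers close. It gives the time, the measured TCP pose, the force and the opening at its end, in the units of the state.
- get_state(): the state, without advancing time (a new reading comes with each control period).
- read_camera(name): name is "scene" or "top"; returns a dict with "img" (420x560x3 uint8, red, green, blue), "z_map" (420x560 float32, m along the optical axis (not along the pixel's ray), 0 where there is no reading), "vfov" (degrees; the focal length in pixels is half the picture's height over the tangent of half this angle, whatever the lens; pixels are square), "cx", "cy" (the principal point, pixels), "k1" (the pictures are not rectified: a ray, as slopes to the right and down, at radius r is drawn at 1 + k1 r^2 times it, then the intrinsics apply), "R" (3x3) and "t" (3): a world point X has camera coordinates R X + t. Camera axes: x right, y down, z forward; pixel columns grow to the right and rows downward; lengths in m; the calibration is good to about 2 mm. A picture is of the moment at which its call begins.
- hand_in(): hands the job in, once; it reports no verdict.
Trained networks look in a picture, given as the dict that the camera call returned (one of the last four; its "shot" number tells which), for a name from the list of things; names that differ only in an ending like _2 or _b are one class to them, and where a whole thing is asked for, a point or a joint stands for the part that bears it (a point fixed in the world has none). Each returns a list of dicts, best first, with "conf" (0 to 1); they miss things now and then, are a little off and sometimes report something else, mostly with a low value. They report only what shows in the picture. A call takes as long as a camera call. They do not tell look-alikes from the thing itself.
- find_in(picture, thing): "box" ([centre column, centre row, width, height] in pixels, round what is visible of it).
- silhouettes(picture, thing): "mask" (420x560 bool, what is visible of it) and "box" ([centre column, centre row, width, height] in pixels, round what is visible of it).
The state is a dict: "clock": time; "joint_pos": joint angles; "qvel": joint speeds; "tau": joint torques, N m; "tcp_pos": TCP position; "orientation": TCP orientation; "wrist_force": force on the tool from outside, world axes, zero at the start; "ft_torque": the same for the moment, N m; "finger_gap": finger opening in m.
Only numpy, scipy, OpenCV 4.12 (cv2) and the standard library are available. Lean on these libraries where they do the work, as an engineer would, in place of code of your own. Each camera call takes 0.05 s, during which the arm holds its last target.

## Working session

There is one attempt and no reset: what is moved stays moved. The work goes in short steps, Python scripts to look and compute and a tool call to move; the robot and the scene stay as the last step left them, time stands still between calls to the robot, and variables do not carry over. Pictures are saved under pics/ and viewed, and the job is handed in when it is done.

Besides the shell and the picture viewer there is one more tool, called after "Emit:" by a JSON object that holds its "api" and its "payload", one argument or row to a line. send_rows: Moves the arm, as the interface text tells. Its arguments: {"type":"object","properties":{"deltas":{"type":"array","items":{"type":"array","items":{"type":"array","items":{"type":"number"}}}},"jaw":{"type":"number"},"force":{"type":"number"}},"required":["deltas"]}

```bash
mkdir -p pics; ls
cat > h.py <<'E'
import numpy as np, cv2, pickle
from workcell import *
def intr(p):
    f=210/np.tan(np.radians(p['vfov'])/2); return f
def pt(p,u,v,z=None):
    f=intr(p); a=np.array([(u-p['cx'])/f,(v-p['cy'])/f],float); s=a.copy()
    for _ in range(20): s=a/(1+p['k1']*(s@s))
    if z is None: z=p['z_map'][int(round(v)),int(round(u))]
    return p['R'].T@(np.array([s[0]*z,s[1]*z,z])-p['t'])
def proj(p,X):
    f=intr(p); c=p['R']@np.array(X)+p['t']; s=c[:2]/c[2]; s=s*(1+p['k1']*(s@s)); return s*f+[p['cx'],p['cy']]
def cloud(p):
    f=intr(p); H,W=p['z_map'].shape; u,v=np.meshgrid(np.arange(W),np.arange(H))
    a=np.stack([(u-p['cx'])/f,(v-p['cy'])/f],-1); s=a.copy()
    for _ in range(20): s=a/(1+p['k1']*(s**2).sum(-1,keepdims=True))
    z=p['z_map']; c=np.concatenate([s*z[...,None],z[...,None]],-1)
    return (c-p['t'])@p['R']
def save(p,n): cv2.imwrite('pics/'+n,p['img'][:,:,::-1])
E
python3 - <<'E'
from h import *
for n in ['scene','top']:
    p=read_camera(n); save(p,n+'0.png'); pickle.dump(p,open(n+'0.pkl','wb')); print(n,p['vfov'],p['k1'],p['cx'],p['cy'],-p['R'].T@p['t'],p['shot'])
    for t in ['stand','hook','sleeve','carrier_center','jar','timer','dish']:
        for d in find_in(p,t): print(t,round(d['conf'],2),np.round(d['box']))
print(get_state())
E
```

```text
pics
scene 49.517362666799585 -0.009562916033582416 283.7549571734069 209.9513211098897 [-0.32189623  0.73204523  0.81487655] 1
stand 0.67 [273. 211.  64.  84.]
stand 0.35 [266. 187.  48.  17.]
hook 0.65 [265. 189.  47.  18.]
sleeve 0.53 [272. 212.  67.  86.]
carrier_center 0.9 [240. 270.  43.  75.]
carrier_center 0.65 [335. 224.   5.   7.]
timer 0.83 [166. 290.  25.  22.]
dish 0.59 [334. 250.  19.  20.]
top 52.96325346456421 -0.08978263117479704 277.64403118334764 211.60498834118565 [0.37344458 0.05218356 1.15423703] 2
stand 0.96 [283. 181.  85.  57.]
hook 0.53 [270. 174.  54.   9.]
sleeve 0.55 [276. 174.   5.   7.]
sleeve 0.41 [274. 177.  64.  10.]
carrier_center 0.76 [200. 231.  39.  28.]
carrier_center 0.76 [367. 228.  39.  28.]
jar 0.72 [416. 213.  26.  27.]
timer 0.63 [148. 188.  24.  23.]
dish 0.82 [310. 255.  24.  19.]
{'clock': 0.8, 'joint_pos': array([-1.38855890e+00,  3.13195022e-01,  4.61132140e-02,  1.30361210e+00,
       -2.63003225e-05,  1.43121080e+00]), 'qvel': array([-5.34484195e-04,  1.52403103e-04,  8.58650875e-06,  1.14833093e-03,
       -7.74898219e-04,  6.30184776e-04]), 'tau': array([ 2.64569622e-03, -4.80391073e+01,  2.98793972e+01, -1.21676871e-04,
        6.33181162e-05,  9.86076458e-06]), 'tcp_pos': array([ 0.18186913, -0.54552324,  0.23133143]), 'orientation': array([ 5.14783024e-05,  9.87081657e-01,  1.60217974e-01, -1.20551622e-05]), 'wrist_force': array([ 0.98973606, -0.15482623,  0.31222544]), 'ft_torque': array([ 0.00351822,  0.05795924, -0.00652508]), 'finger_gap': 0.08527866926407589}
```

View pics/scene0.png

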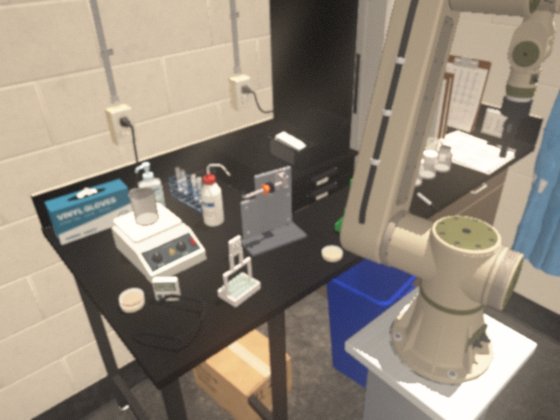

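View pics/top0.png

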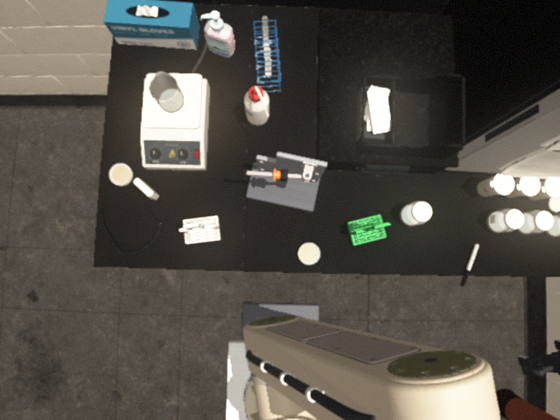

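Run:
```python
import pickle,cv2
a=pickle.load(open('scene0.pkl','rb'))['img'];b=pickle.load(open('top0.pkl','rb'))['img']
cv2.imwrite('pics/sc1.png',cv2.resize(a[160:320,140:360],None,fx=3.6,fy=3.6,interpolation=2)[:,:,::-1])
cv2.imwrite('pics/tc1.png',cv2.resize(b[140:280,130:440],None,fx=2.5,fy=2.5,interpolation=2)[:,:,::-1])
```

```text
(no output)
```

View pics/sc1.png

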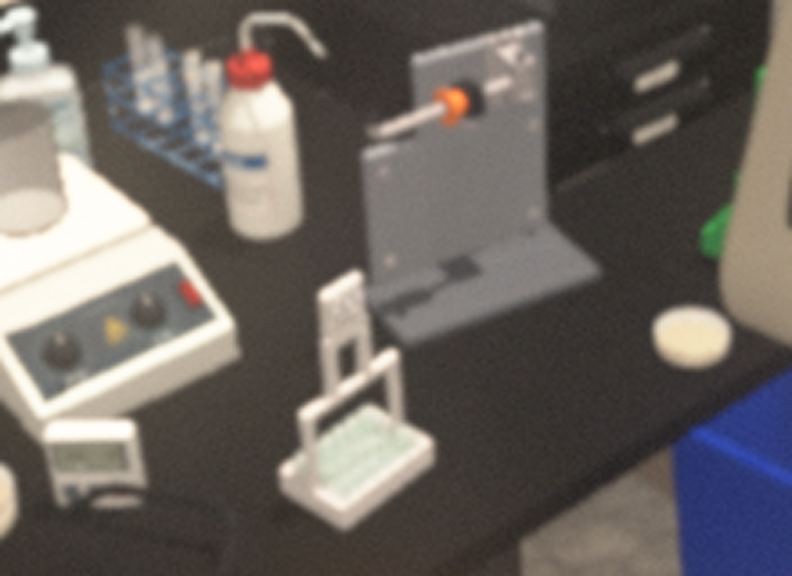

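View pics/tc1.png

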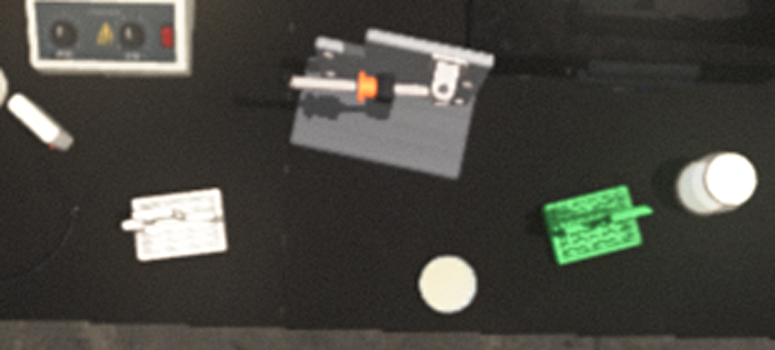

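Run:
```python
from h import *
a=pickle.load(open('scene0.pkl','rb'));b=pickle.load(open('top0.pkl','rb'))
for n,p in (('s',a),('t',b)):
    C=cloud(p); np.save(n+'c.npy',C)
    print(n,np.round(p['R'],3).tolist())
    bench=(abs(C[...,2])<.02)&(C[...,0]>.3)&(C[...,0]<.8)&(abs(C[...,1])<.5)
    print('bench z',np.median(C[bench][:,2]),C[bench][:,2].std())
T=np.load('tc.npy')
def show(C,name,z0,z1,u0,u1,v0,v1):
    S=C[v0:v1,u0:u1].reshape(-1,3); S=S[(S[:,2]>z0)&(S[:,2]<z1)]; print(name,len(S),np.round(S.min(0),3),np.round(S.max(0),3),np.round(np.median(S,0),3))
for z0,z1 in((.005,.02),(.12,.15),(.17,.2),(.2,.215)): show(T,'stand%g'%z0,z0,z1,240,330,145,215)
for z0,z1 in((.01,.03),(.03,.16),(.16,.18)): show(T,'car%g'%z0,z0,z1,175,225,210,250)
show(T,'jar',.05,.12,395,440,195,235);show(T,'dish',.008,.03,290,330,235,270);show(T,'timer?',.008,.1,130,170,170,205)
show(np.load('sc.npy'),'timer s',.01,.1,150,180,276,300)
```

```text
s [[-0.657, -0.754, -0.021], [-0.387, 0.36, -0.849], [0.647, -0.55, -0.528]]
bench z 0.0016960658641704024 0.005378977914552622
t [[0.025, -1.0, 0.017], [-0.993, -0.027, -0.111], [0.112, -0.014, -0.994]]
bench z 0.0016640450433930464 0.0039309267508347515
stand0.005 2026 [ 0.494 -0.105  0.005] [0.692 0.144 0.02 ] [0.559 0.021 0.013]
stand0.12 424 [ 0.586 -0.085  0.12 ] [0.656 0.095 0.15 ] [ 0.619 -0.055  0.142]
stand0.17 451 [ 0.555 -0.068  0.17 ] [0.61  0.115 0.2  ] [0.571 0.03  0.191]
stand0.2 493 [ 0.557 -0.072  0.2  ] [0.62  0.125 0.215] [ 0.595 -0.019  0.209]
car0.01 321 [0.409 0.192 0.01 ] [0.485 0.29  0.03 ] [0.44  0.234 0.021]
car0.03 201 [0.417 0.197 0.03 ] [0.475 0.285 0.158] [0.445 0.236 0.088]
car0.16 58 [0.441 0.224 0.161] [0.452 0.257 0.177] [0.447 0.24  0.173]
jar 503 [ 0.472 -0.357  0.05 ] [ 0.534 -0.3    0.106] [ 0.501 -0.323  0.096]
dish 396 [ 0.362 -0.078  0.009] [ 0.421 -0.021  0.024] [ 0.391 -0.05   0.017]
timer? 284 [0.509 0.365 0.008] [0.606 0.448 0.075] [0.548 0.391 0.066]
timer s 586 [0.499 0.352 0.01 ] [0.625 0.42  0.072] [0.546 0.396 0.044]
```

```bash
cat >> h.py <<'E'
def ray(p,u,v,zw):
    "intersect pixel ray with world plane z=zw"
    o=-p['R'].T@p['t']; d=pt(p,u,v,1.0)-o; return o+d*(zw-o[2])/d[2]
def rect(p,zw,x0,x1,y0,y1,s=0.001):
    "ortho map at height zw; image rows: x from x1 down to x0, cols: y from y1 to y0"
    X=np.arange(x1,x0,-s);Y=np.arange(y1,y0,-s)
    g=np.stack(np.meshgrid(X,Y,indexing='ij')+[np.full((len(X),len(Y)),zw)] if False else [*np.meshgrid(X,Y,indexing='ij'),np.full((len(X),len(Y)),zw)],-1)
    c=g@p['R'].T+p['t']; q=c[...,:2]/c[...,2:]; q=q*(1+p['k1']*(q**2).sum(-1,keepdims=True)); q=q*intr(p)+[p['cx'],p['cy']]
    q=q.astype(np.float32); return cv2.remap(p['img'],q[...,0],q[...,1],1)
E
python3 - <<'E'
from h import *
b=pickle.load(open('top0.pkl','rb'))
def go(z,n,x0=.47,x1=.67,y0=-.11,y1=.15):
    im=rect(b,z,x0,x1,y0,y1,.0005)
    im=cv2.resize(im,None,fx=1.5,fy=1.5)
    for k,x in enumerate(np.arange(x1,x0,-.02)): cv2.putText(im,'%.2f'%x,(0,int(k*60)+5),0,.4,(255,255,0))
    for k,y in enumerate(np.arange(y1,y0,-.02)): cv2.line(im,(int(k*60),0),(int(k*60),6),(255,255,0)); 
    cv2.imwrite('pics/'+n,im[:,:,::-1])
go(.012,'foot.png');go(.185,'bar.png');go(.21,'pan.png')
E
```

```text
(no output)
```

View pics/foot.png

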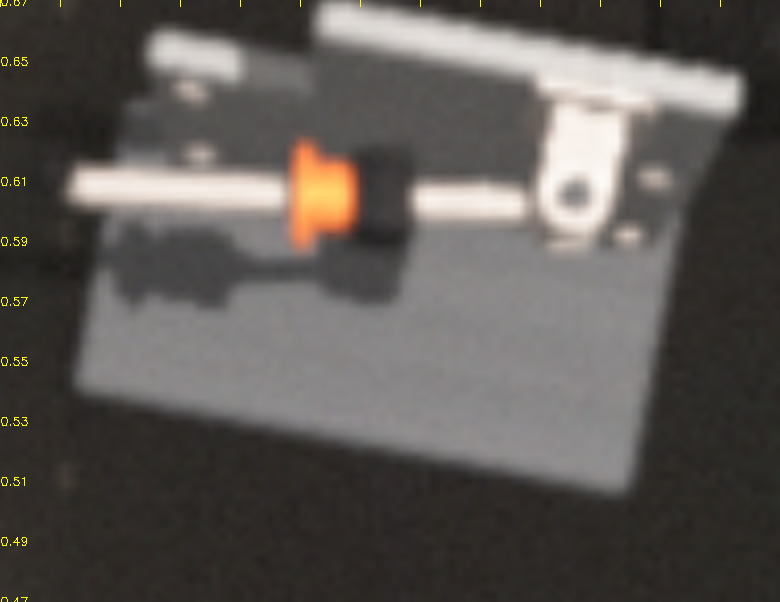

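View pics/bar.png

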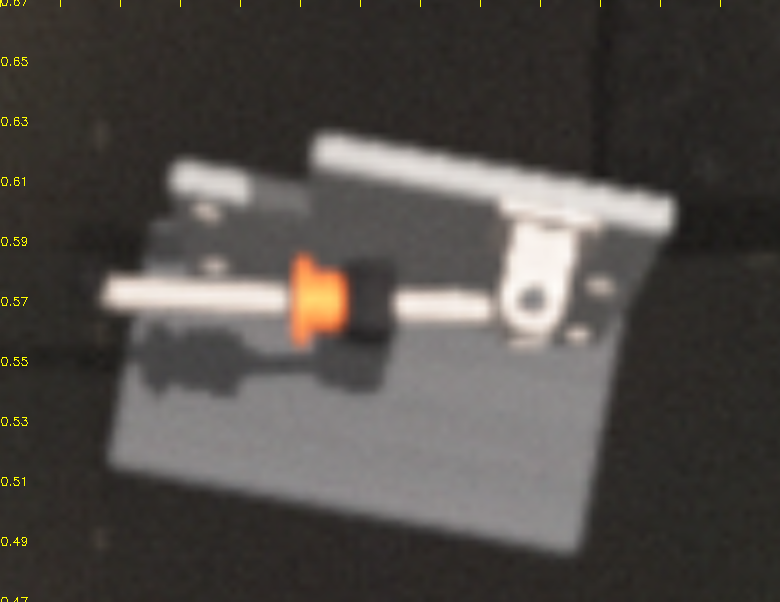

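White carrier: scene (240,270), top (200,231). The look-alike is the green one at top (367,228), and the crops confirm the white one is the target. The stand's yaw is about -10.7° and its hinge is near (.567,-.026). The hook already stands about 0.15 rad out.

Next I move over the gap behind the bar with the jaw shut.

Emit:
{"api": "send_rows", "payload": {
  "deltas": [
    [[0, 0, 5, 0, 0, 8], [3, 5, 7, 0, 0, 16], [6, 9.5, 7, 0, 0, 24], [9, 14, 7, 0, 0, 32], [12, 18.5, 7, 0, 0, 40], [15, 23, 7, 0, 0, 48], [18, 27.5, 7, 0, 0, 56], [21, 32, 7, 0, 0, 64], [24, 36.5, 7, 0, 0, 72], [27, 41, 7, 0, 0, 80], [27, 41, 7, 0, 0, 80], [27, 41, 7, 0, 0, 80]]
  ],
  "jaw": -1,
  "force": 30
}}

```text
clock: 2.0
tcp_pos: [0.4538, -0.1313, 0.3014]
orientation: [0.0, 0.65, 0.76, 0.001]
wrist_force: [-0.8, -0.6, -0.5]
finger_gap: -0.0001
```

Emit:
{"api": "send_rows", "payload": {
  "deltas": [
    [[3, 4.5, 0, 0, 0, 8], [6, 9, 0, 0, 0, 16], [9, 13.5, 0, 0, 0, 24], [12, 18, 0, 0, 0, 32], [14.1, 22, 0, 0, 0, 40], [14.1, 22, 0, 0, 0, 48], [14.1, 22, 0, 0, 0, 56], [14.1, 22, 0, 0, 0, 64], [14.1, 22, 0, 0, 0, 72], [14.1, 22, 0, 0, 0, 80], [14.1, 22, 0, 0, 0, 80], [14.1, 22, 0, 0, 0, 80]]
  ]
}}

```text
clock: 3.2
tcp_pos: [0.5929, 0.0839, 0.3013]
orientation: [0.0, 0.016, 1.0, -0.0]
wrist_force: [-0.1, -0.1, -0.7]
finger_gap: 0.0002
```

Run:
```python
from h import *
for n in ['scene','top']:
    p=read_camera(n); pickle.dump(p,open(n+'1.pkl','wb'))
    b=(140,160,380,320) if n=='scene' else (200,110,340,230)
    cv2.imwrite('pics/%s1.png'%n,cv2.resize(p['img'][b[1]:b[3],b[0]:b[2]],None,fx=3,fy=3,interpolation=2)[:,:,::-1])
s=get_state();print(s['tcp_pos'],s['orientation'],s['joint_pos'])
```

```text
[0.59284543 0.08414441 0.30132856] [-1.84161041e-05  1.49980786e-02  9.99887522e-01  1.22836083e-05] [6.97446497e-03 3.56202667e-01 2.76636120e-01 1.49126606e+00
 2.53705390e-05 3.69717464e-02]
```

View pics/scene1.png

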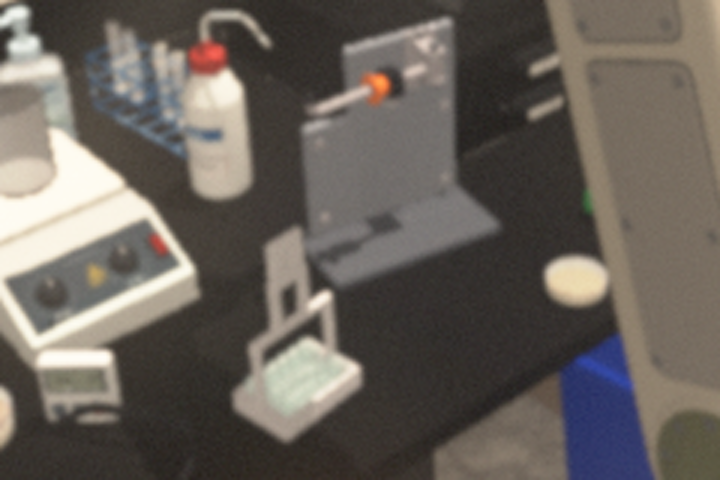

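View pics/top1.png

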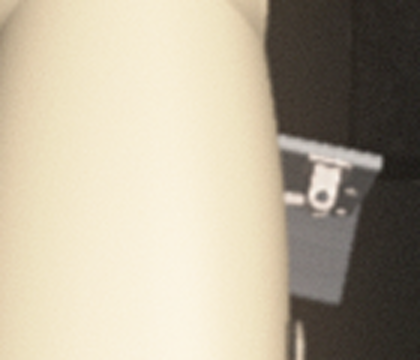

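Run:
```python
from h import *
p=pickle.load(open('scene1.pkl','rb'))
print(proj(p,[.593,.084,.301]),proj(p,[.573,.119,.185]))
cv2.imwrite('pics/s1b.png',cv2.resize(p['img'][50:250,180:380],None,fx=3,fy=3,interpolation=2)[:,:,::-1])
```

```text
[245.83133802 153.60398565] [242.74666979 198.22573361]
```

View pics/s1b.png

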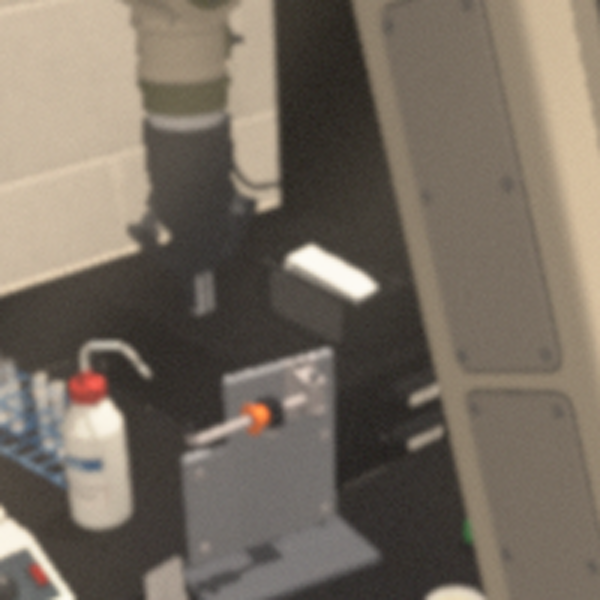

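The finger is at crop (203,310), and the hook tip at (190,440) agrees with my model. I'll lower the finger behind the bar.

Emit:
{"api": "send_rows", "payload": {
  "deltas": [
    [[0, 0, -3, 0, 0, 0], [0, 0, -6, 0, 0, 0], [0, 0, -8, 0, 0, 0], [0, 0, -9.5, 0, 0, 0], [0, 0, -11, 0, 0, 0], [0, 0, -12.5, 0, 0, 0], [0, 0, -13.5, 0, 0, 0], [0, 0, -13.5, 0, 0, 0]]
  ]
}}

```text
clock: 4.1
tcp_pos: [0.5918, 0.0844, 0.1648]
orientation: [-0.001, 0.014, 1.0, -0.0]
wrist_force: [-0.7, -0.2, -0.0]
finger_gap: -0.0001
```

Run:
```python
import numpy as np
h=np.array([.567,-.026]);p0=np.array([.593,.0845])
for th in list(range(88,178,4))+[169.3]:
    t=np.radians(th);u=np.array([np.cos(t),np.sin(t)]);n=np.array([np.sin(t),-np.cos(t)])
    P=h+.112*u+.0165*n; print(th,np.round((P-p0)*100,1),th-88)
```

```text
88 [-0.6  0.1] 0
92 [-1.3  0.2] 4
96 [-2.1  0.3] 8
100 [-2.9  0.3] 12
104 [-3.7  0.2] 16
108 [-4.5  0.1] 20
112 [-5.3 -0. ] 24
116 [-6.  -0.3] 28
120 [-6.8 -0.5] 32
124 [-7.5 -0.8] 36
128 [-8.2 -1.2] 40
132 [-8.9 -1.6] 44
136 [-9.5 -2.1] 48
140 [-10.1  -2.6] 52
144 [-10.7  -3.1] 56
148 [-11.2  -3.7] 60
152 [-11.7  -4.3] 64
156 [-12.2  -5. ] 68
160 [-12.6  -5.7] 72
164 [-12.9  -6.4] 76
168 [-13.2  -7.1] 80
172 [-13.5  -7.9] 84
176 [-13.7  -8.6] 88
169.3 [-13.3  -7.3] 81.30000000000001
```

Emit:
{"api": "send_rows", "payload": {
  "deltas": [
    [[-0.6, 0.1, 0, 0, 0, 0], [-1.3, 0.2, 0, 0, 0, 4], [-2.1, 0.3, 0, 0, 0, 8], [-2.9, 0.3, 0, 0, 0, 12], [-3.7, 0.2, 0, 0, 0, 16], [-4.5, 0.1, 0, 0, 0, 20], [-5.3, 0, 0, 0, 0, 24], [-6.0, -0.3, 0, 0, 0, 28], [-6.8, -0.5, 0, 0, 0, 32], [-7.5, -0.8, 0, 0, 0, 36], [-8.2, -1.2, 0, 0, 0, 40]]
  ]
}}

```text
clock: 5.2
tcp_pos: [0.5119, 0.073, 0.1679]
orientation: [0.002, -0.331, 0.944, -0.0]
wrist_force: [1.4, 2.0, 0.3]
finger_gap: 0.0002
```

Emit:
{"api": "send_rows", "payload": {
  "deltas": [
    [[-0.7, -0.4, 0, 0, 0, 4], [-1.3, -0.9, 0, 0, 0, 8], [-1.9, -1.4, 0, 0, 0, 12], [-2.5, -1.9, 0, 0, 0, 16], [-3.0, -2.5, 0, 0, 0, 20], [-3.5, -3.1, 0, 0, 0, 24], [-4.0, -3.8, 0, 0, 0, 28], [-4.4, -4.5, 0, 0, 0, 32], [-4.7, -5.2, 0, 0, 0, 36], [-4.7, -5.2, 0, 0, 0, 36]]
  ]
}}

```text
clock: 6.2
tcp_pos: [0.464, 0.0202, 0.1676]
orientation: [0.001, -0.605, 0.797, -0.001]
wrist_force: [0.3, 0.2, 0.6]
finger_gap: 0.0001
```

Emit:
{"api": "send_rows", "payload": {
  "deltas": [
    [[-0.1, -0.3, 0, 0, 0, 2], [-0.2, -0.6, 0, 0, 0, 4], [-0.3, -0.8, 0, 0, 0, 5], [-0.3, -0.9, 0, 0, 0, 5.3]]
  ]
}}

```text
clock: 6.6
tcp_pos: [0.461, 0.0118, 0.1669]
orientation: [0.001, -0.641, 0.768, -0.0]
wrist_force: [-0.4, 3.0, 1.3]
finger_gap: -0.0004
```

Emit:
{"api": "send_rows", "payload": {
  "deltas": [
    [[0, -0.1, 0, 0, 0, 0], [0, -0.2, 0, 0, 0, 0]]
  ]
}}

```text
clock: 6.8
tcp_pos: [0.4609, 0.0098, 0.1665]
orientation: [0.0, -0.641, 0.768, 0.0]
wrist_force: [-0.7, 7.2, 3.2]
finger_gap: 0.0005
```

Emit:
{"api": "send_rows", "payload": {
  "deltas": [
    [[0, -0.1, 0, 0, 0, 0], [0, -0.2, 0, 0, 0, 0]]
  ]
}}

```text
clock: 7.0
tcp_pos: [0.4608, 0.0096, 0.1665]
orientation: [0.002, -0.641, 0.767, 0.002]
wrist_force: [-0.7, 13.0, 4.1]
finger_gap: 0.0001
```

Emit:
{"api": "send_rows", "payload": {
  "deltas": [
    [[0, -0.1, 0, 0, 0, 0], [0, -0.2, 0, 0, 0, 0]]
  ]
}}

```text
clock: 7.2
tcp_pos: [0.4608, 0.0094, 0.1665]
orientation: [0.003, -0.642, 0.767, 0.003]
wrist_force: [-0.3, 20.4, 5.1]
finger_gap: 0.0
```

Emit:
{"api": "send_rows", "payload": {
  "deltas": [
    [[0, 1, 0, 0, 0, 0], [0, 2.2, 0, 0, 0, 0], [0, 2.4, 2, 0, 0, 0], [0, 2.4, 7, 0, 0, 0], [0, 2.4, 12, 0, 0, 0], [0, 2.4, 17, 0, 0, 0], [-2, -2, 18, 0, 0, 0], [-4, -7, 18, 0, 0, 0], [-6, -12, 18, 0, 0, 0], [-8, -17, 18, 0, 0, 0], [-11, -21, 18, 0, 0, 0], [-13, -25, 18, 0, 0, 0]]
  ]
}}

```text
clock: 8.4
tcp_pos: [0.3322, -0.2407, 0.3464]
orientation: [-0.001, -0.641, 0.768, -0.0]
wrist_force: [1.4, -0.1, -0.6]
finger_gap: 0.0003
```

Emit:
{"api": "send_rows", "payload": {
  "deltas": [
    [[-2, -4, 0, 0, 0, 0], [-4, -8, 0, 0, 0, 0], [-4, -10, 0, 0, 0, 0], [-4, -10, 0, 0, 0, 0]]
  ],
  "jaw": 0
}}

```text
clock: 8.8
tcp_pos: [0.2928, -0.342, 0.3455]
orientation: [-0.001, -0.639, 0.769, 0.0]
wrist_force: [0.9, -0.3, -0.5]
finger_gap: 0.0429
```

Run:
```python
from h import *
for n in ['scene','top']:
    p=read_camera(n); pickle.dump(p,open(n+'2.pkl','wb'))
    b=(140,150,380,330) if n=='scene' else (160,130,420,270)
    cv2.imwrite('pics/%s2.png'%n,cv2.resize(p['img'][b[1]:b[3],b[0]:b[2]],None,fx=3,fy=3,interpolation=2)[:,:,::-1])
s=get_state();print(s['clock'],s['tcp_pos'],s['wrist_force'],s['finger_gap'])
```

```text
8.9 [ 0.29339647 -0.33924828  0.34588777] [ 0.23166282  0.01201315 -0.11449046] 0.042630767292216515
```

View pics/scene2.png

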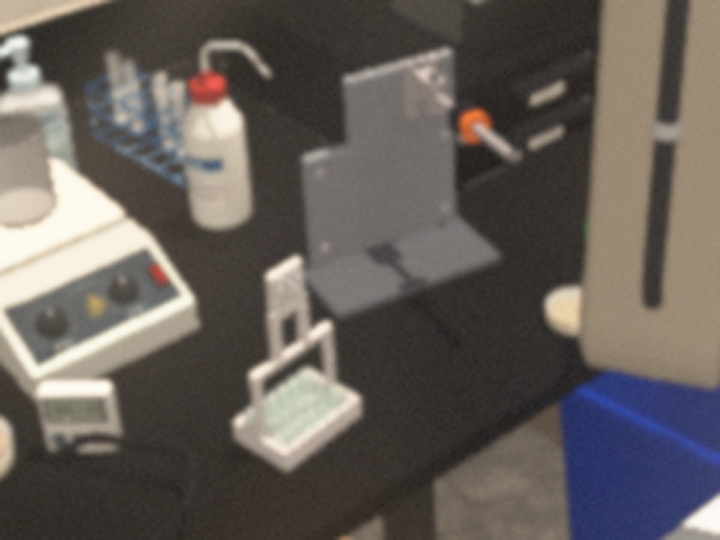

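View pics/top2.png

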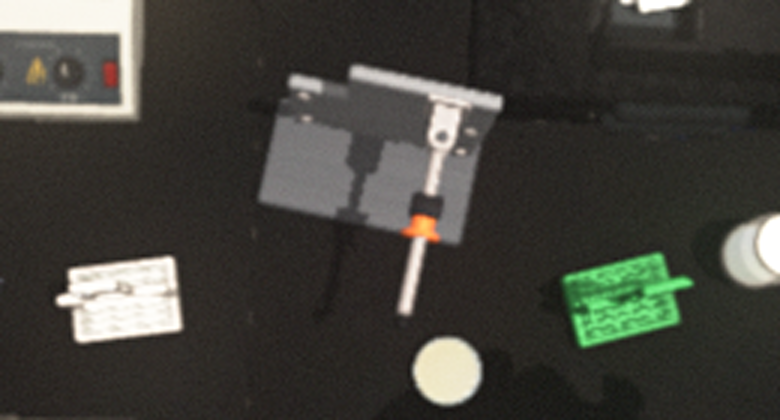

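Run:
```python
from h import *
b=pickle.load(open('top2.pkl','rb'))
def go(z,n,x0,x1,y0,y1,k):
    im=rect(b,z,x0,x1,y0,y1,.0005)
    im=cv2.resize(im,None,fx=k,fy=k)
    s=.02*k/.0005
    for i in range(50):
        cv2.putText(im,'%.2f'%(x1-.02*i),(0,int(i*s)+5),0,.4,(255,255,0)); cv2.line(im,(int(i*s),0),(int(i*s),6),(255,255,0))
    cv2.imwrite('pics/'+n,im[:,:,::-1]); return im
go(.185,'hk2.png',.40,.62,-.08,.08,1.7)
go(.172,'tab2.png',.39,.51,.18,.32,2.5)
go(.020,'tray2.png',.38,.50,.17,.31,2.5)
# bar fit
im=rect(b,.185,.40,.62,-.08,.08,.0005).astype(int)
br=im.sum(-1)
pts=[]
for r in range(br.shape[0]):
    x=.62-r*.0005
    if not(.435<x<.475): continue
    c=np.where(br[r,100:260]>380)[0]+100
    if len(c)>5: pts.append((x,.08-c.mean()*.0005,len(c)*.5))
pts=np.array(pts); print(len(pts),np.polyfit(pts[:,0],pts[:,1],1),pts[:,2].mean())
k=np.polyfit(pts[:,0],pts[:,1],1); print('yaw',np.degrees(np.arctan(k[0])),'y at x=.567,.4245',np.polyval(k,[.567,.4245]))
```

```text
79 [-0.1928554   0.08258149] 10.227848101265822
yaw -10.915786380147479 y at x=.567,.4245 [-0.02676753  0.00071437]
```

View pics/hk2.png

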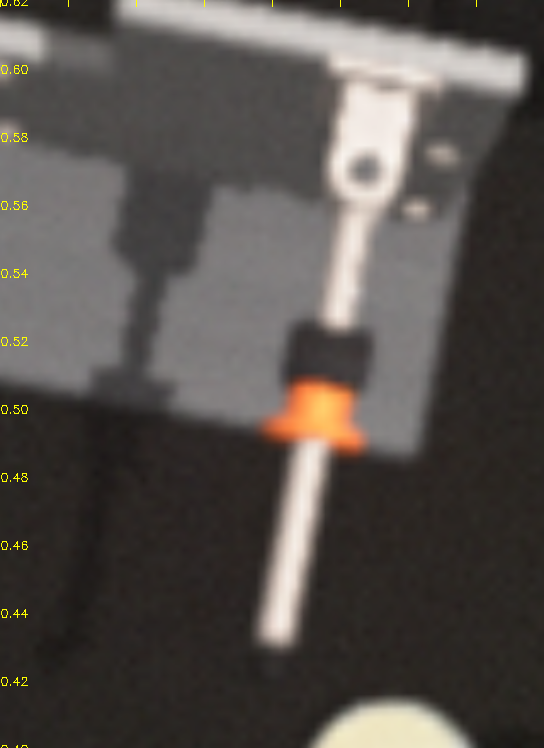

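View pics/tab2.png

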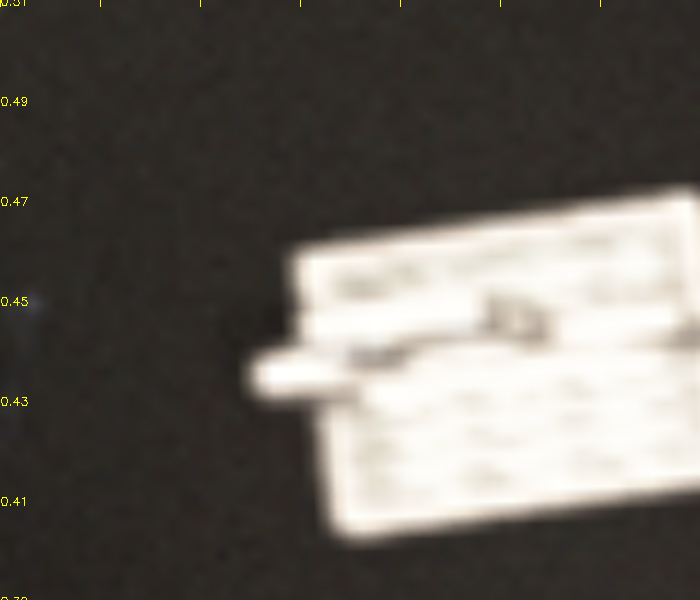

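View pics/tray2.png

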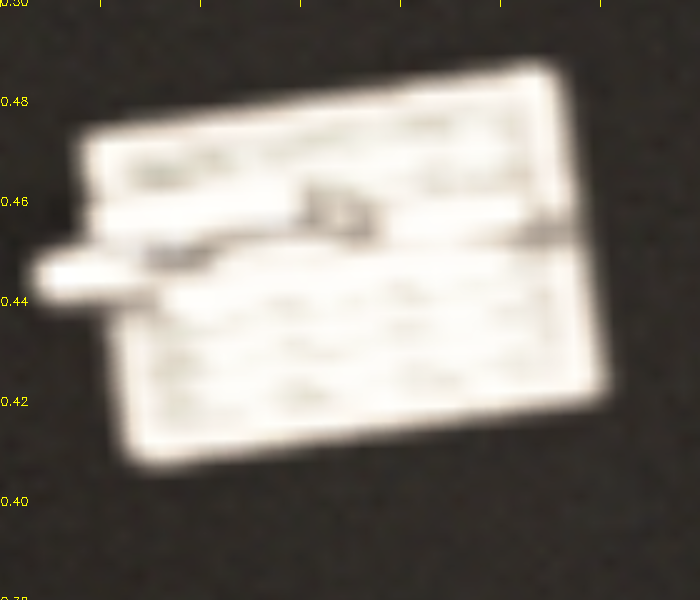

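Run:
```python
from h import *
b=pickle.load(open('top2.pkl','rb'));a=pickle.load(open('scene2.pkl','rb'))
C=cloud(b)
m=(C[...,2]>.1)&(C[...,0]<.6)&(C[...,1]>.15)
v,u=np.where(m)
for i in range(len(u)):
    if i%6==0: print(u[i],v[i],np.round(C[v[i],u[i]],3))
print('tab px',proj(b,[.4476,.2416,.172]),proj(b,[.4476,.2416,.02]), proj(a,[.4476,.2416,.172]),proj(a,[.4476,.2416,.0]))
cv2.imwrite('pics/ct.png',cv2.resize(b['img'][205:255,165:235],None,fx=10,fy=10,interpolation=0)[:,:,::-1])
zz=b['z_map'][205:255,165:235]; cv2.imwrite('pics/cz.png',cv2.resize(np.clip((zz-.9)/.3*255,0,255).astype(np.uint8),None,fx=10,fy=10,interpolation=0))
cv2.imwrite('pics/cs.png',cv2.resize(a['img'][225:310,205:275],None,fx=7,fy=7,interpolation=2)[:,:,::-1])
```

```text
191 223 [0.451 0.24  0.174]
197 223 [0.452 0.226 0.174]
188 224 [0.449 0.247 0.175]
194 224 [0.449 0.233 0.174]
200 224 [0.452 0.225 0.139]
188 225 [0.446 0.247 0.175]
194 225 [0.447 0.233 0.177]
200 225 [0.45  0.225 0.141]
186 226 [0.444 0.252 0.175]
192 226 [0.444 0.238 0.173]
198 226 [0.446 0.226 0.16 ]
185 227 [0.442 0.255 0.17 ]
191 227 [0.443 0.243 0.159]
197 227 [0.445 0.232 0.139]
203 227 [0.447 0.223 0.108]
191 228 [0.442 0.248 0.133]
223 337 [0.202 0.151 0.224]
220 340 [0.199 0.155 0.243]
216 342 [0.19  0.166 0.22 ]
215 343 [0.189 0.167 0.229]
214 344 [0.188 0.169 0.232]
220 344 [0.197 0.151 0.279]
218 345 [0.195 0.155 0.275]
215 346 [0.19  0.163 0.265]
213 347 [0.186 0.168 0.257]
210 348 [0.181 0.176 0.243]
217 348 [0.197 0.152 0.315]
213 349 [0.188 0.164 0.283]
211 350 [0.185 0.169 0.279]
209 351 [0.183 0.172 0.282]
215 351 [0.197 0.152 0.344]
213 352 [0.191 0.159 0.324]
211 353 [0.188 0.163 0.322]
209 354 [0.186 0.167 0.319]
207 355 [0.183 0.171 0.315]
213 355 [0.198 0.151 0.379]
211 356 [0.191 0.158 0.36 ]
211 357 [0.192 0.156 0.372]
209 358 [0.19  0.16  0.371]
208 359 
[... 278 characters left out ...]
8 [0.188 0.162 0.435]
202 369 [0.189 0.161 0.443]
201 370 [0.188 0.162 0.447]
200 371 [0.19  0.161 0.462]
199 372 [0.19  0.162 0.467]
199 373 [0.19  0.16  0.474]
200 374 [0.192 0.157 0.486]
202 375 [0.196 0.151 0.505]
198 377 [0.19  0.158 0.497]
199 378 [0.192 0.155 0.509]
200 379 [0.195 0.151 0.523]
197 381 [0.192 0.155 0.525]
195 383 [0.191 0.157 0.53 ]
197 384 [0.194 0.151 0.547]
195 386 [0.193 0.153 0.553]
192 388 [0.191 0.157 0.554]
194 389 [0.195 0.151 0.573]
191 392 [0.194 0.153 0.582]
191 394 [0.196 0.151 0.595]
188 398 [0.193 0.153 0.604]
186 402 [0.196 0.151 0.627]
tab px [190.52906857 224.63395985] [201.1519628  229.17439313] [233.46346619 239.36184344] [238.63152807 292.60191664]
```

View pics/ct.png

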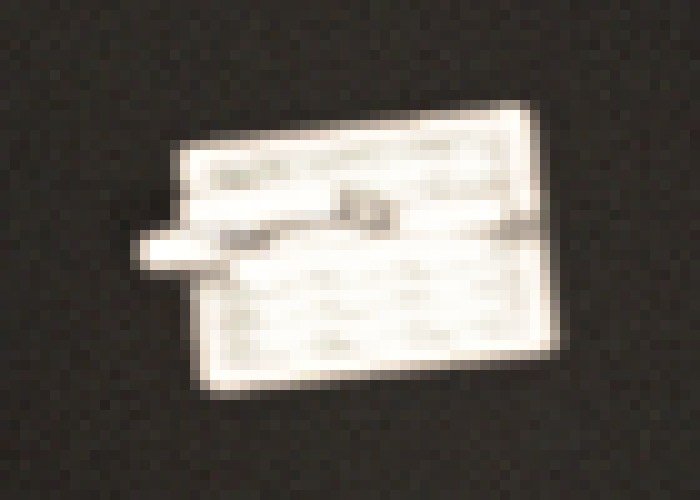

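View pics/cz.png

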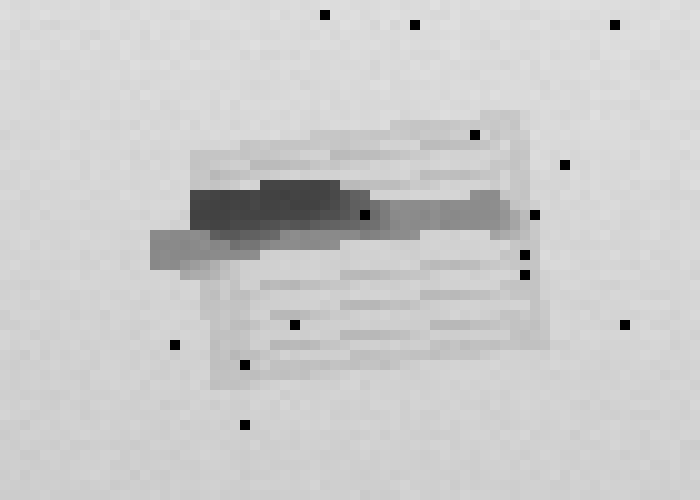

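View pics/cs.png

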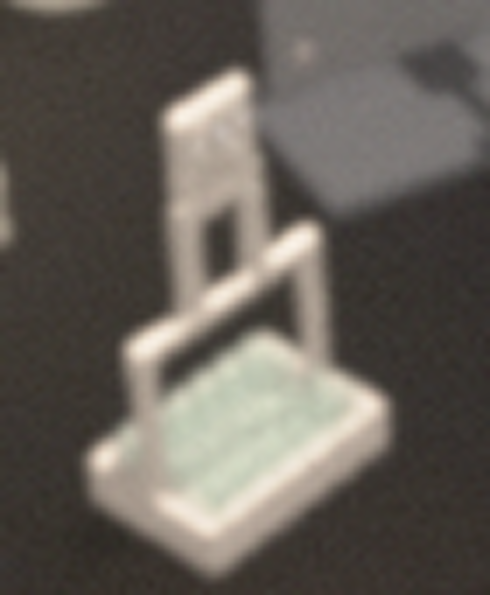

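The depth map settles it: the protrusion at the lower left is the end of the leg frame's crossbar. The tab top is at top (191,225), matching the tray centre at (.447,.241) with yaw 8.2°. I'll move over it.

Emit:
{"api": "send_rows", "payload": {
  "deltas": [
    [[3, 4, 0, 0, 0, 0], [6, 8, 0, 0, 0, 0], [9, 12, 0, 0, 0, 3], [12, 16, 0, 0, 0, 6], [15, 20, 0, 0, 0, 9], [15.4, 25, 0, 0, 0, 12], [15.4, 30, 0, 0, 0, 15], [15.4, 35, 0, 0, 0, 18.7], [15.4, 40, 0, 0, 0, 18.7], [15.4, 45, 0, 0, 0, 18.7], [15.4, 50, 0, 0, 0, 18.7], [15.4, 55, 0, 0, 0, 18.7]]
  ]
}}

```text
clock: 10.1
tcp_pos: [0.4458, 0.2137, 0.3469]
orientation: [-0.0, 0.758, -0.652, 0.0]
wrist_force: [1.9, -0.3, -0.0]
finger_gap: 0.0429
```

Emit:
{"api": "send_rows", "payload": {
  "deltas": [
    [[0, 3, 0, 0, 0, 0], [0, 3, -5, 0, 0, 0], [0, 3, -10, 0, 0, 0], [0, 3, -12, 0, 0, 0], [0, 3, -12, 0, 0, 0], [0, 3, -12, 0, 0, 0]]
  ]
}}

```text
clock: 10.7
tcp_pos: [0.4469, 0.2413, 0.2273]
orientation: [-0.0, 0.758, -0.653, 0.0]
wrist_force: [1.4, -0.1, 0.3]
finger_gap: 0.0427
```

Run:
```python
from h import *
for n in ['scene','top']:
    p=read_camera(n); pickle.dump(p,open(n+'3.pkl','wb'))
    b=(180,170,300,320) if n=='scene' else (140,150,280,270)
    cv2.imwrite('pics/%s3.png'%n,cv2.resize(p['img'][b[1]:b[3],b[0]:b[2]],None,fx=4,fy=4,interpolation=2)[:,:,::-1])
s=get_state();print(s['clock'],s['tcp_pos'],s['orientation'],s['wrist_force'],s['finger_gap'],s['joint_pos'])
```

```text
10.8 [0.44841072 0.24128574 0.22854198] [-0.00150512  0.75747029 -0.65286725  0.00092311] [0.34327711 0.32814368 0.63647216] 0.043012894903831984 [ 3.35949357e-01  1.83685652e-01 -1.30656618e-01  1.25292401e+00
 -9.41556031e-05 -1.38291362e+00]
```

View pics/scene3.png

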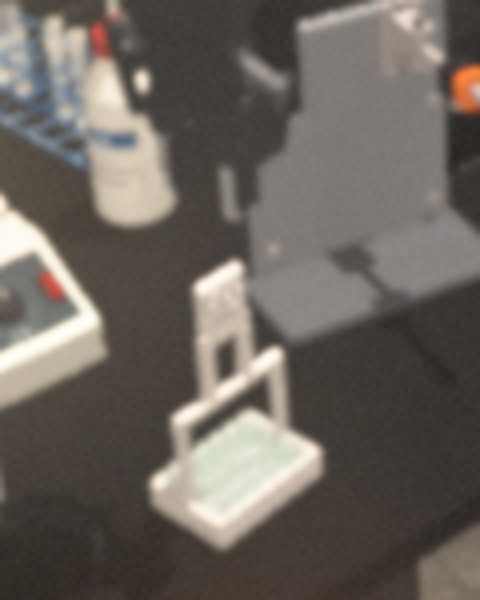

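Emit:
{"api": "send_rows", "payload": {
  "deltas": [
    [[0, 0, -2, 0, 0, 0], [0, 0, -4, 0, 0, 0], [0, 0, -6, 0, 0, 0], [0, 0, -7.5, 0, 0, 0], [0, 0, -8.5, 0, 0, 0], [0, 0, -8.7, 0, 0, 0], [0, 0, -8.7, 0, 0, 0]]
  ]
}}

```text
clock: 11.5
tcp_pos: [0.4482, 0.2407, 0.1402]
orientation: [-0.001, 0.757, -0.653, 0.0]
wrist_force: [-0.2, -0.1, 0.2]
finger_gap: 0.0426
```

Emit:
{"api": "send_rows", "payload": {
  "deltas": [
    [[0, 0, 0, 0, 0, 0], [0, 0, 0, 0, 0, 0], [0, 0, 0, 0, 0, 0], [0, 0, 0, 0, 0, 0], [0, 0, 0, 0, 0, 0], [0, 0, 0, 0, 0, 0]]
  ],
  "jaw": -1,
  "force": 30
}}

```text
clock: 12.1
tcp_pos: [0.4484, 0.2407, 0.1401]
orientation: [-0.001, 0.757, -0.653, 0.0]
wrist_force: [0.8, 0.6, 6.2]
finger_gap: 0.0077
```

Run:
```python
from h import *
for n in ['scene']:
    p=read_camera(n); pickle.dump(p,open(n+'4.pkl','wb'))
    b=(180,170,300,320) if n=='scene' else (140,150,280,270)
    cv2.imwrite('pics/%s4.png'%n,cv2.resize(p['img'][b[1]:b[3],b[0]:b[2]],None,fx=4,fy=4,interpolation=2)[:,:,::-1])
s=get_state();print(s['clock'],s['tcp_pos'],s['orientation'],s['wrist_force'],s['ft_torque'],s['finger_gap'])
```

```text
12.15 [0.44845416 0.24075122 0.14017902] [-8.54829551e-04  7.57205368e-01 -6.53176109e-01  5.19866207e-04] [ 0.19657943 -0.12467976  5.99886733] [-0.01223069 -0.09750163  0.03368818] 0.007268383654473284
```

View pics/scene4.png

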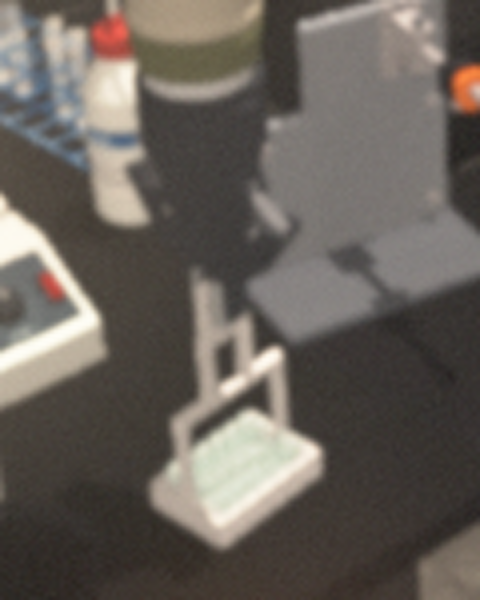

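Emit:
{"api": "send_rows", "payload": {
  "deltas": [
    [[0, 0, 0.5, 0, 0, 0], [0, 0, 1.5, 0, 0, 0], [0, 0, 3, 0, 0, 0], [0, 0, 4.5, 0, 0, 0], [0, 0, 6, 0, 0, 0], [0, 0, 7.5, 0, 0, 0], [0, 0, 8.7, 0, 0, 0], [0, 0, 8.7, 0, 0, 0], [0, 0, 8.7, 0, 0, 0]]
  ],
  "force": 40
}}

```text
clock: 13.05
tcp_pos: [0.4475, 0.2405, 0.2261]
orientation: [0.0, 0.757, -0.653, -0.0]
wrist_force: [-0.0, -0.6, -3.0]
finger_gap: 0.0075
```

Emit:
{"api": "send_rows", "payload": {
  "deltas": [
    [[-1.5, -1, 0, 0, 0, -2], [-3, -3, 0, 0, 0, -5], [-4.5, -5.5, 0, 0, 0, -8], [-6, -8, 0, 0, 0, -11], [-6.3, -10.5, 0, 0, 0, -14], [-6.3, -13, 0, 0, 0, -17], [-6.3, -15.5, 0, 0, 0, -19.2], [-6.3, -18, 0, 0, 0, -19.2], [-6.3, -20.5, 0, 0, 0, -19.2], [-6.3, -22.3, 0, 0, 0, -19.2], [-6.3, -23.2, 0, 0, 0, -19.2], [-6.3, -23.2, 0, 0, 0, -19.2]]
  ]
}}

```text
clock: 14.25
tcp_pos: [0.3842, 0.0079, 0.2257]
orientation: [-0.0, -0.637, 0.771, 0.001]
wrist_force: [-0.5, 0.9, -1.3]
finger_gap: 0.0077
```

Run:
```python
from h import *
for n in ['scene','top']:
    p=read_camera(n); pickle.dump(p,open(n+'5.pkl','wb'))
    b=(230,140,380,290) if n=='scene' else (200,130,340,270)
    cv2.imwrite('pics/%s5.png'%n,cv2.resize(p['img'][b[1]:b[3],b[0]:b[2]],None,fx=4,fy=4,interpolation=2)[:,:,::-1])
s=get_state();print(s['clock'],s['tcp_pos'],s['orientation'],s['wrist_force'],s['ft_torque'],s['finger_gap'],s['joint_pos'])
```

```text
14.35 [0.38431735 0.00893121 0.22595629] [-1.21271923e-04 -6.37596924e-01  7.70369929e-01  5.65760096e-04] [ 0.46384523  0.08613866 -2.82885323] [ 0.0112973  -0.00893687  0.04523415] 0.007632192590430116 [-1.86830125e-01 -5.43173680e-02 -3.94647282e-01  1.23149210e+00
  5.35853202e-04 -1.56958037e+00]
```

View pics/scene5.png

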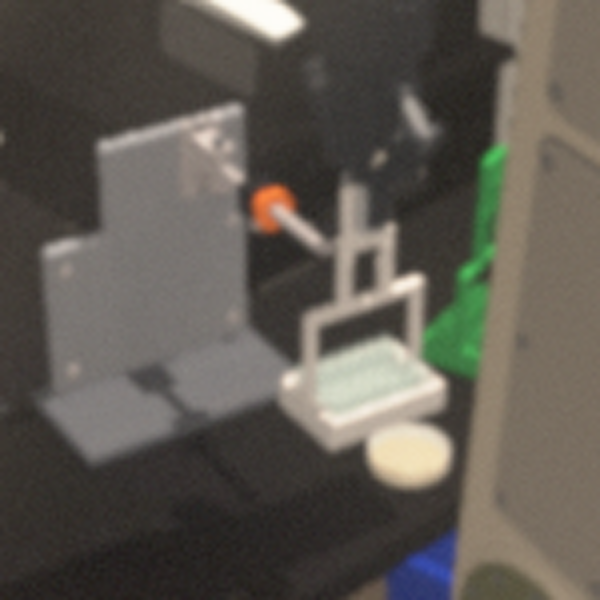

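View pics/top5.png

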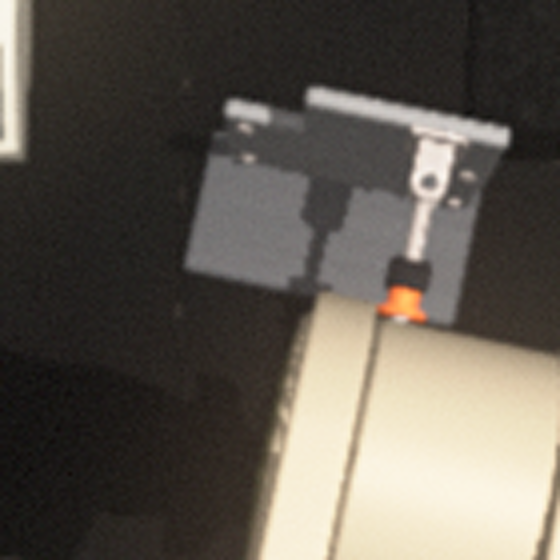

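Run:
```python
from h import *
p=pickle.load(open('scene5.pkl','rb'))
d=np.array([.1885,.982]);u=np.array([-.982,.1885]);P=np.array([.3843,.0085])+u*.004
im=cv2.resize(p['img'],None,fx=8,fy=8,interpolation=2)
def L(A,B,c): 
    a,b=proj(p,A)*8+4,proj(p,B)*8+4; cv2.line(im,tuple(int(x) for x in a),tuple(int(x) for x in b),c,1)
def q(s,z): return [*(P+d*s),z]
for w,z0,z1,c in((.012,.174,.212,(255,0,0)),(.018,.150,.258,(0,255,0))):
    L(q(-w,z0),q(w,z0),c);L(q(-w,z1),q(w,z1),c);L(q(-w,z0),q(-w,z1),c);L(q(w,z0),q(w,z1),c)
h=np.array([.567,-.0265]);
def b(r,z=.185): return [*(h+u*r),z]
L(b(.06),b(.145),(0,0,255));L(b(.145),b(.145,.2075),(0,0,255))
cv2.imwrite('pics/ov5.png',im[1480:1960,2400:3000][:,:,::-1])
```

```text
(no output)
```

View pics/ov5.png

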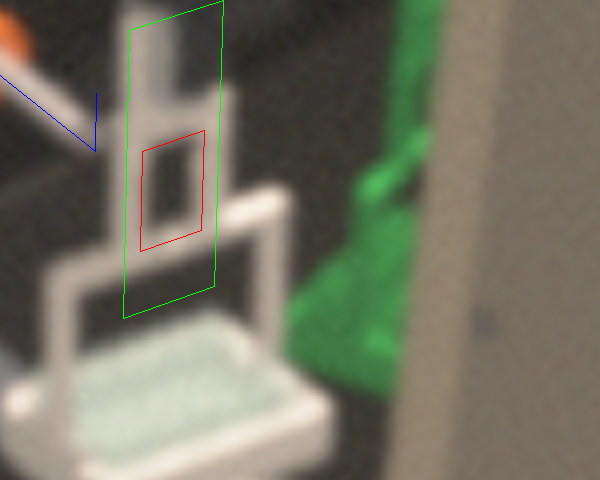

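Run:
```python
from h import *
d=np.array([.1885,.982]);u=np.array([-.982,.1885]);h=np.array([.567,-.0265])
for f in ('scene2','scene5'):
    p=pickle.load(open(f+'.pkl','rb')); im=p['img'].astype(float).sum(-1)
    # for points along bar, sample perpendicular profile in image
    for r in (.095,.105,.115,.125):
        X=np.array([*(h+u*r),.185]); a=proj(p,X); b=proj(p,X+[*(u*.01),0]); t=(b-a)/np.linalg.norm(b-a); n=np.array([-t[1],t[0]]) # n points image down-ish
        s=np.arange(-7,7.1,.5); q=(a+s[:,None]*n).astype(np.float32)
        pr=cv2.remap(im.astype(np.float32),q[:,0].reshape(1,-1),q[:,1].reshape(1,-1),1)[0]
        w=np.clip(pr-np.median(np.sort(pr)[:10])-40,0,None); 
        mm=np.linalg.norm(proj(p,X+[0,0,.01])-a)/10
        print(f,r,np.round(a,1),'n',np.round(n,2),'centroid px',round((w*s).sum()/w.sum(),2),'px/mm vert',round(mm,3), np.round(pr).astype(int)[::2])
```

```text
scene2 0.095 [301.5 195.5] n [-0.62  0.78] centroid px -1.04 px/mm vert 0.315 [123 121 148 218 350 482 514 441 325 219 164 135 115 115 108]
scene2 0.105 [303.4 197.1] n [-0.62  0.78] centroid px -1.08 px/mm vert 0.317 [118 117 132 201 345 472 513 442 317 200 136 114 109 110 108]
scene2 0.115 [305.4 198.7] n [-0.62  0.78] centroid px -1.18 px/mm vert 0.318 [131 135 153 224 357 480 511 432 312 196 119 108 115 112 111]
scene2 0.125 [307.4 200.2] n [-0.62  0.78] centroid px -1.1 px/mm vert 0.319 [151 152 154 196 335 463 497 426 312 189 127 111 107 108 124]
scene5 0.095 [301.5 195.5] n [-0.62  0.78] centroid px -1.05 px/mm vert 0.315 [136 142 163 233 380 526 554 476 356 237 174 142 134 130 133]
scene5 0.105 [303.4 197.1] n [-0.62  0.78] centroid px -1.08 px/mm vert 0.317 [135 141 155 205 374 507 546 474 338 216 154 130 128 130 127]
scene5 0.115 [305.4 198.7] n [-0.62  0.78] centroid px -1.2 px/mm vert 0.318 [149 147 174 250 385 510 555 466 338 211 149 130 124 126 120]
scene5 0.125 [307.4 200.2] n [-0.62  0.78] centroid px -1.07 px/mm vert 0.319 [162 172 176 219 360 496 538 461 335 215 150 130 136 146 156]
```

The bar may be 2–4 mm higher than I assumed, judging by the scene image. I'll raise 2.5 mm and thread the eye over slowly, watching the force.

Emit:
{"api": "send_rows", "payload": {
  "deltas": [
    [[0, 0, 0.25, 0, 0, 0], [0.5, -0.1, 0.25, 0, 0, 0], [1, -0.2, 0.25, 0, 0, 0], [1.5, -0.3, 0.25, 0, 0, 0], [2, -0.4, 0.25, 0, 0, 0], [2.5, -0.5, 0.25, 0, 0, 0], [3, -0.6, 0.25, 0, 0, 0]]
  ]
}}

```text
clock: 15.05
tcp_pos: [0.4151, 0.0024, 0.2287]
orientation: [-0.0, -0.638, 0.77, 0.0]
wrist_force: [-0.1, -0.8, -2.1]
finger_gap: 0.0073
```

Emit:
{"api": "send_rows", "payload": {
  "deltas": [
    [[0.4, -0.1, 0, 0, 0, 0], [0.8, -0.15, 0, 0, 0, 0], [1.2, -0.2, 0, 0, 0, 0]]
  ]
}}

```text
clock: 15.35
tcp_pos: [0.4269, 0.0004, 0.2288]
orientation: [-0.0, -0.638, 0.77, 0.0]
wrist_force: [-0.9, 0.7, -2.5]
finger_gap: 0.0072
```

Run:
```python
from h import *
for n in ['scene']:
    p=read_camera(n); pickle.dump(p,open(n+'6.pkl','wb'))
    b=(260,150,360,250)
    cv2.imwrite('pics/%s6.png'%n,cv2.resize(p['img'][b[1]:b[3],b[0]:b[2]],None,fx=6,fy=6,interpolation=2)[:,:,::-1])
s=get_state();print(s['clock'],s['tcp_pos'],s['orientation'],s['wrist_force'],s['ft_torque'],s['finger_gap'])
```

```text
15.4 [4.27599574e-01 2.67373490e-04 2.28813827e-01] [ 1.88908471e-04 -6.37602473e-01  7.70365503e-01 -2.04149063e-04] [ 1.14153536e+00  1.54660742e-03 -2.64167539e+00] [0.00153286 0.00228981 0.00196766] 0.007066066859874837
```

View pics/scene6.png

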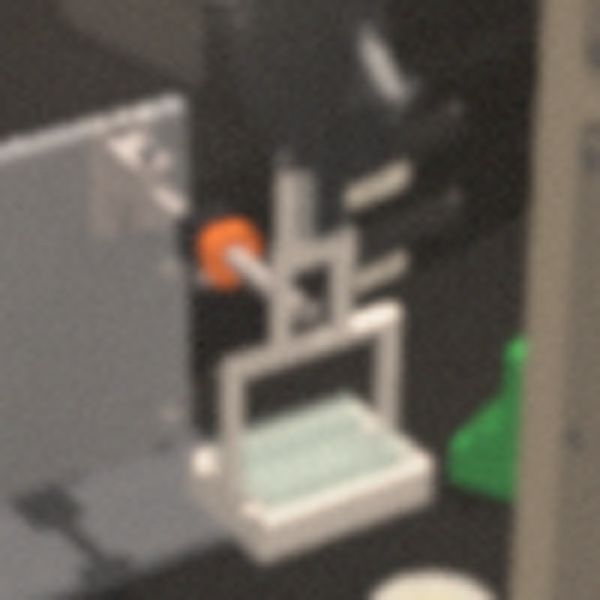

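The bar's tip shows inside the window near (310,295) with no force, so I'll go on.

Emit:
{"api": "send_rows", "payload": {
  "deltas": [
    [[0.5, -0.1, 0, 0, 0, 0], [1, -0.2, 0, 0, 0, 0], [1.5, -0.3, 0, 0, 0, 0], [2, -0.4, 0, 0, 0, 0], [2.5, -0.5, 0, 0, 0, 0], [3, -0.6, 0, 0, 0, 0], [3, -0.6, 0, 0, 0, 0]]
  ]
}}

```text
clock: 16.1
tcp_pos: [0.4574, -0.0057, 0.2288]
orientation: [0.0, -0.638, 0.77, -0.0]
wrist_force: [0.4, 0.1, -2.0]
finger_gap: 0.0076
```

Emit:
{"api": "send_rows", "payload": {
  "deltas": [
    [[0, 0, -0.4, 0, 0, 0], [0, 0, -0.8, 0, 0, 0], [0, 0, -1.2, 0, 0, 0], [0, 0, -1.6, 0, 0, 0], [0, 0, -1.6, 0, 0, 0]]
  ]
}}

```text
clock: 16.6
tcp_pos: [0.456, -0.0054, 0.2121]
orientation: [-0.0, -0.638, 0.77, 0.001]
wrist_force: [0.3, -0.3, -3.0]
finger_gap: 0.0072
```

Emit:
{"api": "send_rows", "payload": {
  "deltas": [
    [[0, 0, -0.2, 0, 0, 0], [0, 0, -0.3, 0, 0, 0], [0, 0, -0.4, 0, 0, 0], [0, 0, -0.4, 0, 0, 0]]
  ]
}}

```text
clock: 17.0
tcp_pos: [0.4566, -0.0055, 0.2088]
orientation: [-0.0, -0.638, 0.77, 0.0]
wrist_force: [-0.1, 0.5, -1.7]
finger_gap: 0.0071
```

Emit:
{"api": "send_rows", "payload": {
  "deltas": [
    [[0, 0, -0.1, 0, 0, 0], [0, 0, -0.2, 0, 0, 0], [0, 0, -0.2, 0, 0, 0]]
  ]
}}

```text
clock: 17.3
tcp_pos: [0.4565, -0.0055, 0.2067]
orientation: [-0.0, -0.638, 0.77, 0.0]
wrist_force: [0.3, 0.2, -2.3]
finger_gap: 0.0075
```

Emit:
{"api": "send_rows", "payload": {
  "deltas": [
    [[0, 0, -0.1, 0, 0, 0], [0, 0, -0.2, 0, 0, 0], [0, 0, -0.2, 0, 0, 0]]
  ]
}}

```text
clock: 17.6
tcp_pos: [0.4565, -0.0055, 0.2046]
orientation: [-0.0, -0.638, 0.77, 0.0]
wrist_force: [-0.1, 0.4, -1.0]
finger_gap: 0.0075
```

Emit:
{"api": "send_rows", "payload": {
  "deltas": [
    [[0, 0, -0.1, 0, 0, 0], [0, 0, -0.1, 0, 0, 0]]
  ]
}}

```text
clock: 17.8
tcp_pos: [0.4567, -0.0055, 0.204]
orientation: [0.0, -0.638, 0.77, -0.0]
wrist_force: [-1.3, 0.4, -0.3]
finger_gap: 0.0071
```

Eye edge touches the bar at TCP z≈.204, as predicted. I'll lift 1 mm and slide inwards.

Emit:
{"api": "send_rows", "payload": {
  "deltas": [
    [[0, 0, 0.1, 0, 0, 0], [0.4, -0.1, 0.1, 0, 0, 0], [0.8, -0.15, 0.1, 0, 0, 0], [1.2, -0.25, 0.1, 0, 0, 0], [1.6, -0.3, 0.1, 0, 0, 0], [2, -0.4, 0.1, 0, 0, 0], [2.2, -0.4, 0.1, 0, 0, 0], [2.2, -0.4, 0.1, 0, 0, 0]]
  ]
}}

```text
clock: 18.6
tcp_pos: [0.4789, -0.0096, 0.2047]
orientation: [-0.0, -0.638, 0.77, 0.0]
wrist_force: [0.3, 0.2, -1.1]
finger_gap: 0.0074
```

Emit:
{"api": "send_rows", "payload": {
  "deltas": [
    [[0.1, 0, 0, 0, 0, 0], [0.2, -0.05, 0, 0, 0, 0], [0.2, -0.05, 0, 0, 0, 0]]
  ]
}}

```text
clock: 18.9
tcp_pos: [0.4807, -0.01, 0.2049]
orientation: [0.0, -0.638, 0.77, -0.0]
wrist_force: [0.1, -0.1, -2.0]
finger_gap: 0.0076
```

Emit:
{"api": "send_rows", "payload": {
  "deltas": [
    [[0.1, 0, 0, 0, 0, 0], [0.2, -0.05, 0, 0, 0, 0], [0.2, -0.05, 0, 0, 0, 0]]
  ]
}}

```text
clock: 19.2
tcp_pos: [0.4828, -0.0106, 0.2049]
orientation: [0.0, -0.638, 0.77, -0.0]
wrist_force: [-0.1, -0.1, -2.3]
finger_gap: 0.0076
```

Emit:
{"api": "send_rows", "payload": {
  "deltas": [
    [[0.1, 0, 0, 0, 0, 0], [0.2, -0.05, 0, 0, 0, 0], [0.2, -0.05, 0, 0, 0, 0]]
  ]
}}

```text
clock: 19.5
tcp_pos: [0.4848, -0.0111, 0.2048]
orientation: [0.0, -0.638, 0.77, -0.0]
wrist_force: [0.3, 0.4, -1.4]
finger_gap: 0.0075
```

Emit:
{"api": "send_rows", "payload": {
  "deltas": [
    [[0.1, 0, 0, 0, 0, 0], [0.2, -0.04, 0, 0, 0, 0], [0.2, -0.04, 0, 0, 0, 0]]
  ]
}}

```text
clock: 19.8
tcp_pos: [0.4868, -0.0115, 0.2048]
orientation: [0.0, -0.638, 0.77, 0.0]
wrist_force: [-0.2, -0.7, -2.4]
finger_gap: 0.0073
```

Emit:
{"api": "send_rows", "payload": {
  "deltas": [
    [[0.1, 0, 0, 0, 0, 0], [0.2, -0.04, 0, 0, 0, 0], [0.2, -0.04, 0, 0, 0, 0]]
  ]
}}

```text
clock: 20.1
tcp_pos: [0.4879, -0.0116, 0.2046]
orientation: [-0.0, -0.638, 0.77, 0.001]
wrist_force: [-3.6, 0.8, -2.0]
finger_gap: 0.0075
```

Emit:
{"api": "send_rows", "payload": {
  "deltas": [
    [[0.1, 0, 0, 0, 0, 0], [0.2, -0.04, 0, 0, 0, 0], [0.2, -0.04, 0, 0, 0, 0]]
  ]
}}

```text
clock: 20.4
tcp_pos: [0.4903, -0.012, 0.2046]
orientation: [-0.0, -0.638, 0.77, 0.0]
wrist_force: [-3.7, 0.8, -2.4]
finger_gap: 0.0075
```

Sleeve contact at x≈.4872, and it now slides with about 4 N. From here I take 1 mm steps until the hard stop shows.

Emit:
{"api": "send_rows", "payload": {
  "deltas": [
    [[0.1, -0.02, 0, 0, 0, 0], [0.1, -0.02, 0, 0, 0, 0]]
  ]
}}

```text
clock: 20.6
tcp_pos: [0.4916, -0.0123, 0.2047]
orientation: [-0.0, -0.638, 0.77, 0.0]
wrist_force: [-4.2, 1.5, -2.2]
finger_gap: 0.0076
```

Emit:
{"api": "send_rows", "payload": {
  "deltas": [
    [[0.1, -0.02, 0, 0, 0, 0], [0.1, -0.02, 0, 0, 0, 0]]
  ]
}}

```text
clock: 20.8
tcp_pos: [0.4927, -0.0125, 0.2047]
orientation: [0.0, -0.638, 0.77, 0.0]
wrist_force: [-2.9, 2.1, -1.9]
finger_gap: 0.0077
```

Emit:
{"api": "send_rows", "payload": {
  "deltas": [
    [[0.1, -0.02, 0, 0, 0, 0], [0.1, -0.02, 0, 0, 0, 0]]
  ]
}}

```text
clock: 21.0
tcp_pos: [0.4937, -0.0127, 0.2047]
orientation: [0.0, -0.638, 0.77, 0.0]
wrist_force: [-4.2, 2.0, -1.8]
finger_gap: 0.0073
```

Emit:
{"api": "send_rows", "payload": {
  "deltas": [
    [[0.1, -0.02, 0, 0, 0, 0], [0.1, -0.02, 0, 0, 0, 0]]
  ]
}}

```text
clock: 21.2
tcp_pos: [0.4943, -0.0129, 0.2047]
orientation: [-0.0, -0.638, 0.77, 0.0]
wrist_force: [-4.5, 1.3, -1.8]
finger_gap: 0.0076
```

Emit:
{"api": "send_rows", "payload": {
  "deltas": [
    [[0.05, -0.01, 0, 0, 0, 0], [0.05, -0.01, 0, 0, 0, 0]]
  ]
}}

```text
clock: 21.4
tcp_pos: [0.4943, -0.0129, 0.2047]
orientation: [-0.001, -0.638, 0.77, 0.001]
wrist_force: [-5.9, 3.0, -1.4]
finger_gap: 0.0079
```

Emit:
{"api": "send_rows", "payload": {
  "deltas": [
    [[0.05, -0.01, 0, 0, 0, 0], [0.05, -0.01, 0, 0, 0, 0]]
  ]
}}

```text
clock: 21.6
tcp_pos: [0.4944, -0.0128, 0.2046]
orientation: [-0.001, -0.638, 0.77, 0.001]
wrist_force: [-8.7, 2.4, 0.0]
finger_gap: 0.0075
```

Hard stop felt: position stalled at x=.4944 with force rising to 9 N. I'll relax, set the eye down on the bar and release.

Emit:
{"api": "send_rows", "payload": {
  "deltas": [
    [[-0.1, 0.02, 0, 0, 0, 0], [-0.2, 0.04, -0.05, 0, 0, 0], [-0.2, 0.04, -0.1, 0, 0, 0], [-0.2, 0.04, -0.1, 0, 0, 0]]
  ]
}}

```text
clock: 22.0
tcp_pos: [0.4942, -0.0131, 0.2041]
orientation: [0.0, -0.638, 0.77, -0.001]
wrist_force: [-1.0, 1.3, -1.1]
finger_gap: 0.0073
```

Emit:
{"api": "send_rows", "payload": {
  "deltas": [
    [[0, 0, 0, 0, 0, 0], [0, 0, 0, 0, 0, 0], [0, 0, 0, 0, 0, 0], [0, 0, 0, 0, 0, 0], [0, 0, 0, 0, 0, 0]]
  ],
  "jaw": -0.4
}}

```text
clock: 22.5
tcp_pos: [0.4938, -0.0129, 0.2039]
orientation: [0.0, -0.638, 0.77, -0.0]
wrist_force: [0.0, 0.8, -0.7]
finger_gap: 0.0258
```

Run:
```python
from h import *
for n in ['scene']:
    p=read_camera(n); pickle.dump(p,open(n+'7.pkl','wb'))
    b=(240,140,360,260)
    cv2.imwrite('pics/%s7.png'%n,cv2.resize(p['img'][b[1]:b[3],b[0]:b[2]],None,fx=5,fy=5,interpolation=2)[:,:,::-1])
s=get_state();print(s['clock'],s['tcp_pos'],s['wrist_force'],s['finger_gap'])
```

```text
22.55 [ 0.49377069 -0.01285645  0.20388509] [ 0.21095578 -1.18868063 -0.19828427] 0.02553325831852085
```

View pics/scene7.png

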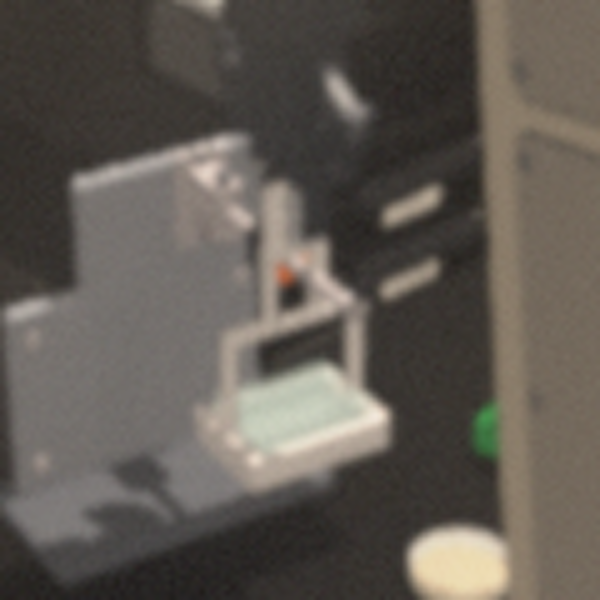

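It hangs on the bar with the orange sleeve behind the eye. I'll withdraw straight up.

Emit:
{"api": "send_rows", "payload": {
  "deltas": [
    [[0, 0, 0.5, 0, 0, 0], [0, 0, 1.2, 0, 0, 0], [0, 0, 2.2, 0, 0, 0], [0, 0, 3.5, 0, 0, 0], [0, 0, 5, 0, 0, 0], [0, 0, 8, 0, 0, 0], [0, 0, 12, 0, 0, 0], [-2, -5, 14, 0, 0, 0], [-5, -10, 14, 0, 0, 0], [-8, -15, 14, 0, 0, 0], [-11, -20, 14, 0, 0, 0], [-14, -24, 14, 0, 0, 0]]
  ]
}}

```text
clock: 23.75
tcp_pos: [0.3707, -0.2282, 0.345]
orientation: [0.0, -0.638, 0.77, -0.001]
wrist_force: [1.0, -0.8, 0.3]
finger_gap: 0.0253
```

Emit:
{"api": "send_rows", "payload": {
  "deltas": [
    [[-3, -4, 0, 0, 0, 0], [-5, -8, 0, 0, 0, 0], [-5, -8, 0, 0, 0, 0], [-5, -8, 0, 0, 0, 0], [-5, -8, 0, 0, 0, 0]]
  ]
}}

```text
clock: 24.25
tcp_pos: [0.3219, -0.306, 0.3443]
orientation: [0.0, -0.638, 0.77, -0.0]
wrist_force: [0.9, -0.1, 0.1]
finger_gap: 0.0255
```

Run:
```python
from h import *
for n in ['scene','top']:
    p=read_camera(n); pickle.dump(p,open(n+'8.pkl','wb'))
    b=(220,140,380,260) if n=='scene' else (140,130,440,270)
    k=5 if n=='scene' else 2.6
    cv2.imwrite('pics/%s8.png'%n,cv2.resize(p['img'][b[1]:b[3],b[0]:b[2]],None,fx=k,fy=k,interpolation=2)[:,:,::-1])
C=cloud(p);m=(C[...,2]>.225)&(C[...,2]<.26)&(C[...,0]>.44)&(C[...,0]<.55)&(abs(C[...,1])<.06);print('tab top',m.sum(),C[m].mean(0),C[m].min(0),C[m].max(0))
o=pickle.load(open('top0.pkl','rb'));D=abs(p['img'].astype(int)-o['img']).sum(-1)
for nm,(u,v) in dict(jar=(416,213),dish=(310,255),timer=(148,188)).items(): print(nm,D[v-14:v+14,u-14:u+14].mean())
s=get_state();print(s['clock'],s['tcp_pos'],s['wrist_force'],s['finger_gap'])
```

```text
tab top 66 [ 0.49204634 -0.01154306  0.23606758] [ 0.48613925 -0.02908499  0.22708446] [0.49889096 0.00420419 0.24044379]
jar 32.223214285714285
dish 41.02040816326531
timer 31.465561224489797
24.35 [ 0.32231736 -0.30557158  0.34421378] [-0.43370595 -0.05718282 -1.2080258 ] 0.025561354835160723
```

View pics/scene8.png

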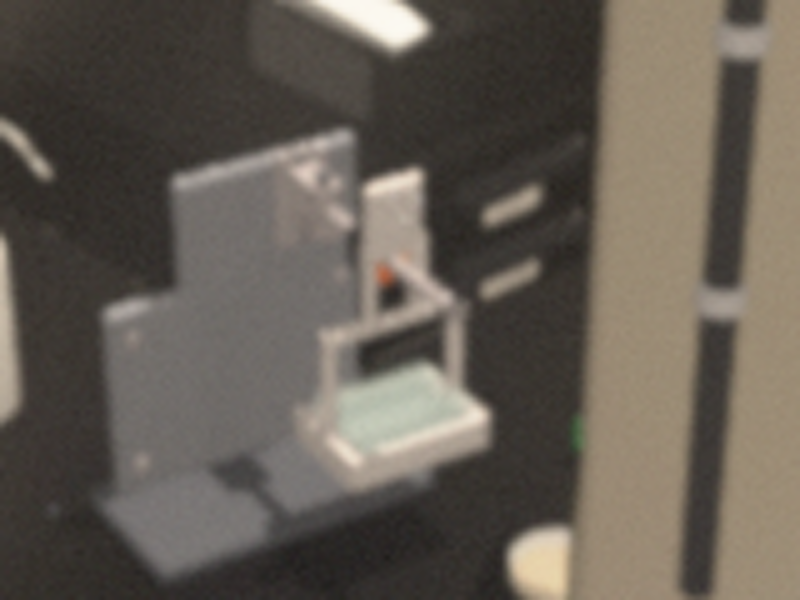

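View pics/top8.png

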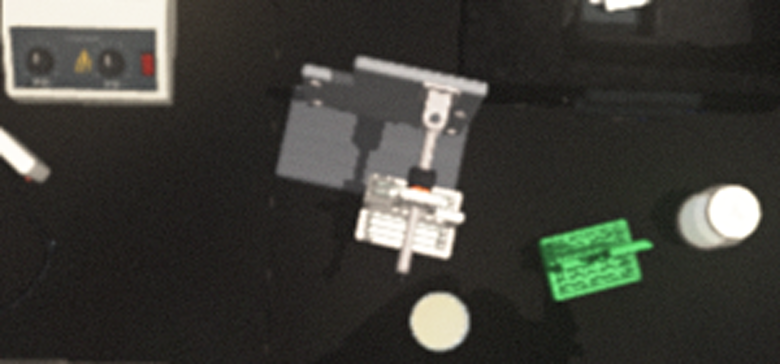

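```bash
python3 -c "
from workcell import *
print(hand_in())"
```

```text
the job is handed in; nothing more can be done
None
```

The carrier is hanging on the swung-out hook with the sleeve pushed home, and I handed the job in at about 24 s of the 72 s. No verdict is reported.

- **Hook:** I pushed it out with the shut fingers until it stopped moving and the force rose to about 20 N. That was fingers on hook, before the carrier was anywhere near it. The last top picture shows it still square to the panel.
- **Hanging:** I gripped the white carrier by its tab, leaving the green look-alike alone, and threaded the eye over the tip. I felt the eye's edge touch the bar at the predicted height.
- **Sleeve:** The carrier met the sleeve at x≈0.487, slid it with about 4 N and stalled after about 7 mm. That matches the 6.5 mm hard stop within measuring error. The highest wrist force with the carrier held was about 9 N.
- **Last checks:**
  - The carrier hangs upright with its slides in.
  - Its tab top measures 236 mm above the bench, exactly the hung height.
  - The jar, timer and dish look where they were in the last top picture.
  - The arm is clear of everything.

**Disagreement:** the scene camera put the bar 2–4 mm higher than my model. I threaded 2.5 mm higher to allow for it, but the touch on the bar confirmed the nominal height.

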